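# Clamp a petri dish with the ratchet knob of a bench press

### The job

Two small screw presses stand on the bench; one has a petri dish under its pad, the other is empty. On the press with the dish, turn the orange ratchet knob clockwise (seen from above) until the pad has come down on the dish and the knob slips with a click; stop at the first click (a second does no harm, a third is too many), let go, and leave the dish in its place and the empty press alone.

Things in the scene. Friction and masses are not known exactly. Their poses are not given: they have to be found in the camera images.
- press_knob (a point): Round fluted orange knob, 40 mm across, 36 mm tall, of the press with the dish. Point on its upright axis, 25 mm above its underside, 11 mm below its top; stays level as the knob turns. Grip across any diameter; the bridge top (30 x 124 mm) is 30 mm below. Base plate 90 x 130 x 14 mm, fixed. Clockwise seen from above lowers the pad 8 mm per rad; running torque 0.10 Nm.
- press_screw (a joint): Angle (rad) of the brass collar and screw of the press with the dish, growing clockwise seen from above; 0 with the pad highest. The pad meets the dish and stops the screw at about 1.05 (1.03 to 1.12). Starts anywhere from 0 to 0.85, so 0.2 to 1.05 rad of turning are left.
- press_ratchet (a joint): Angle (rad) by which that orange knob has slipped clockwise on its screw. Starts at 0 and stays under 0.1 while the screw turns; once the dish stops the pad the knob slips, at a torque that swings between 0.07 and 0.24 Nm, and clicks on passing 0.175, 0.52 and 0.87 rad: the torque is highest shortly before each click and drops as it clicks. Let go, it stays where it is.
- dish_center (a point): Petri dish, translucent white, 57 mm across and 15 mm tall, lying loose on the black disc of the base plate under the white pad; its centre, half-way up. Starts within 6 mm of the knob's axis.
- spare_screw (a joint): Angle (rad) of the screw of the other, empty press of the same make (orange knob, no dish, just the black disc under the pad); starts at 0, to be left as it is.
Not all that is in view belongs to the job. Leave any blue look-alike of the part that bears dish_center alone.

How it is judged:
By the outcome, as a careful person would: the job done as asked, in the order asked, and still so for the second after the job is handed in, with the robot touching nothing.
It also fails if it takes over 38 s, if anything falls off the work surface, if the arm or the gripper's body presses on something with over 40 N, if the wrist force passes 120 N, or if a joint passes its speed limit or range.

### The arm

A 6-joint arm with a two-finger parallel gripper is mounted at the origin on a cart in front of the work surface, level with it; the furniture and walls round the work are solid. World frame = base frame: x ahead of the robot, y to its left, z up, the work surface at z = 0. Lengths are in mm, angles in rad, forces in N, time in s.
With the tool pointing down it reaches from about 300 to 775 mm from the base axis. Payload 14.6 kg.
Tool frame: the origin (TCP) lies between the finger pads; the fingertips stand 11 mm ahead of it and the grasp point (between the pads) lies 8 mm behind it; z points along the fingers, y is the line along which they close (so a half turn about z gives the same grasp; the last joint's range is limited). The gripper opens to 94 mm and grips with 3 to 60 N. Pads are 16 mm wide; open, the fingers measure 119 mm over their backs; the gripper's body (75 mm by 177 mm) begins 78 mm behind the grasp point.
Start: joints at [-1.416, 0.3, 1.521, -0, 1.321, -0.067], TCP at [120.986, -536.518, 216.446] pointing down, gripper open.
Joint ranges: [-3.03, 3.03], [-0.79, 2.21], [0.23, 2.52], [-1.04, 4.18], [0, 3.07], [-2.55, 2.55]. Speed limits (rad/s): [2.22, 2.22, 2.57, 3.14, 3.14, 3.14].

### API

Orientations are given as [roll, pitch, yaw] about the fixed x, y, z axes, in that order (R = Rz(yaw) Ry(pitch) Rx(roll)).
In Python, from cell import manip gives the robot as it stands. The module is installed in compiled form; this text tells all that it offers.
- The arm moves only by the tool arm_command, never from a script. Its argument "rows" is one flat list of numbers, 5 for each row, row after row: the shift along the world's x, y, z in mm, then the turn about the world's z in degrees, then the finger opening in mm, from 0 to 94. In form: [dx, dy, dz, twist, jaw, dx, dy, dz, twist, jaw, ...]. A call has 1 to 5 rows; each row shifts and turns the commanded pose from where the row before left it; what a row does not reach is not made up. A row lasts 1/8 s, in which the tool goes at most 62.5 mm and 10.7 degrees, less where a joint would pass 70% of its speed; a pose out of reach is approached as far as the arm can. A call is refused whole if a number of a shift passes 62.5 or a number of a turn 10.7, either way. A call with a gripper value outside its range is refused whole. The fingers move at their own pace and stop on an object; "newtons" is the grip in N (left out, the last holds). Time passes only in rows, so rows that do not move let the fingers close. It gives the time, the measured TCP pose, the force and the opening at its end, in the units of the state.
- manip.read_state(): the state, without advancing time (a new reading comes with each control period).
- manip.camera(name): name is "scene" or "top" or "wrist"; returns a dict with "image" (480x640x3 uint8, blue, green, red), "z_map" (480x640 float32, mm along the optical axis (not along the pixel's ray), 0 where there is no reading), "fx", "fy", "cx", "cy" (pixels), "pose" (4x4, takes a point from camera to world coordinates). Camera axes: x right, y down, z forward; pixel columns grow to the right and rows downward; lengths in mm; the calibration is good to about 2 mm. A picture is of the moment at which its call begins.
- manip.sign_off(): hands the job in, once; it reports no verdict.
The state is a dict: "clock": time; "joints": joint angles; "qd": joint speeds; "effort": joint torques, N m; "eef_pos": TCP position; "eef_rot": TCP orientation; "wrist_force": force on the tool from outside, world axes, zero at the start; "moment": the same for the moment, N m; "finger_gap": finger opening in mm.
Only numpy, scipy, OpenCV 4.12 (cv2) and the standard library are available. Lean on these libraries where they do the work, as an engineer would, in place of code of your own. Each camera call takes 0.05 s, during which the arm holds its last target. There are 200 camera calls.

## Working session

There is one attempt and no reset: what is moved stays moved. The work goes in short steps, Python scripts to look and compute and a tool call to move; the robot and the scene stay as the last step left them, time stands still between calls to the robot, and variables do not carry over. Pictures are saved under pics/ and viewed, on a budget of 10 in all, crops included, one or two more only if the job needs it, and the job is handed in when it is done.

Besides the shell and the picture viewer there is one more tool, called after "Emit:" as name(argument=value, ...), one argument or row to a line, values as JSON. arm_command: Moves the arm, as the interface text tells. Its arguments: {"type":"object","properties":{"rows":{"type":"array","items":{"type":"number"}},"newtons":{"type":"number"}},"required":["rows"]}

```bash
mkdir -p pics; cat > h.py <<'E'
import numpy as np, cv2
from cell import manip
def pts(c):
    z=c["z_map"]; v,u=np.mgrid[0:480,0:640]
    P=np.stack([(u-c["cx"])/c["fx"]*z,(v-c["cy"])/c["fy"]*z,z],-1)
    T=np.array(c["pose"]); W=P@T[:3,:3].T+T[:3,3]; W[z<=0]=np.nan; return W
def orange(im):
    h=cv2.cvtColor(im,cv2.COLOR_BGR2HSV); return cv2.inRange(h,(5,140,90),(22,255,255))
E
python3 - <<'E'
from h import *
ims=[]
for n in("scene","top"):
    c=manip.camera(n); ims.append(c["image"]); W=pts(c)
    k,l,s,ce=cv2.connectedComponentsWithStats(orange(c["image"]))
    for i in range(1,k):
        if s[i,4]>40:
            w=W[l==i]; print(n,s[i],ce[i].round(),np.nanmin(w,0).round(),np.nanmax(w,0).round(),np.nanmedian(w,0).round())
    cv2.imwrite(f"pics/{n}1.png",c["image"])
print(manip.read_state())
E
```

```text
scene [282  65  16   8  86] [289.  69.] [ 974. -231.  335.] [1018. -184.  342.] [ 995. -207.  338.]
scene [248  69  17   7  94] [256.  72.] [ 996. -145.  314.] [1103.  -92.  351.] [1021. -111.  348.]
scene [248  89   4  51  98] [250. 116.] [1043. -118.  146.] [1063.  -80.  286.] [1054. -100.  212.]
scene [317 229  18  23 225] [326. 239.] [588. -77.  -0.] [722.  65. 123.] [603.  50. 117.]
scene [258 322  20  23 277] [267. 332.] [470. 312.  94.] [506. 348. 123.] [485. 334. 119.]
scene [258 338  22  12  93] [269. 345.] [468. 310.  15.] [540. 352.  99.] [476. 341.  83.]
top [404   7  15   8  59] [412.  10.] [1038. -155.  300.] [1064. -122.  348.] [1058. -140.  313.]
top [255 250  13  24  50] [261. 261.] [580. 159.   3.] [635. 188.  15.] [611. 175.  10.]
top [307 251  19  19 280] [316. 260.] [587.  23.  77.] [625.  63. 127.] [606.  43. 118.]
top [173 306  24  21 310] [184. 316.] [468. 307.  11.] [510. 378. 126.] [490. 327. 118.]
{'clock': 0.1, 'joints': array([-1.41560427e+00,  3.00407314e-01,  1.52149781e+00,  5.32339515e-06,
        1.32069160e+00, -6.66426899e-02]), 'qd': array([ 1.15711220e-03,  2.08913373e-03, -1.12941165e-03,  3.24692698e-04,
       -1.22182719e-03,  5.48775902e-05]), 'effort': array([ 9.30669339e-04, -5.32648051e+01, -3.53285301e+01,  7.09341466e-02,
        2.35680677e-02, -5.92738206e-05]), 'eef_pos': array([ 120.95331277, -536.31635276,  215.95653736]), 'eef_rot': array([-3.14059116e+00, -7.20090553e-05,  2.21833393e-01]), 'wrist_force': array([ 0.3702995 ,  0.38074055, -0.06141349]), 'moment': array([-0.04588239, -0.00345905,  0.00692202]), 'finger_gap': 94.03072079489115}
```

```bash
python3 - <<'E'
import cv2,numpy as np
a=cv2.imread("pics/scene1.png")[200:420,180:400]; b=cv2.imread("pics/top1.png")[200:380,120:360]
cv2.imwrite("pics/c1.png",np.hstack([cv2.resize(a,(400,400),interpolation=3),cv2.resize(b,(400,400))]))
E
```

```text
(no output)
```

View pics/c1.png

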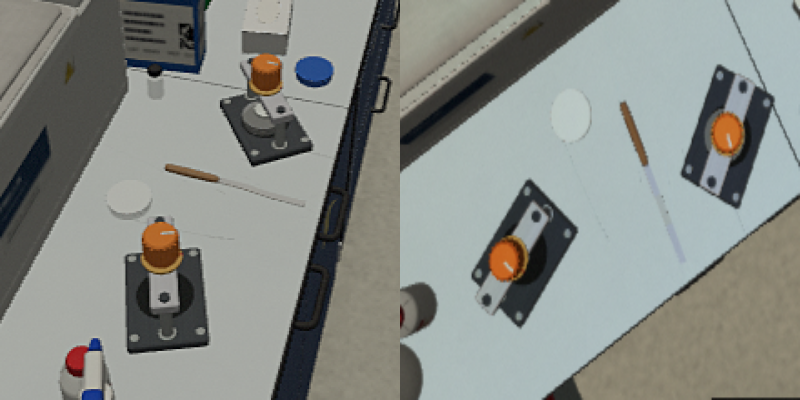

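View pics/scene1.png

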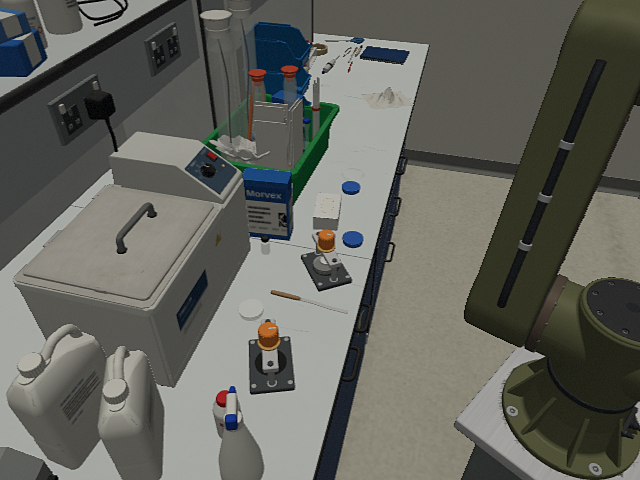

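The scene crop shows the far press (pixel ~(326,240)) has the pale dish under its pad. The near press (~(268,335)) shows only the black disc. So the target knob is at about (606, 43). Next I move over it and check clearance to the tall things nearby.

```bash
python3 - <<'E'
from h import *
for n in("scene","top"):
    W=pts(manip.camera(n)); d=np.hypot(W[...,0]-606,W[...,1]-43)
    m=(d<260)&(W[...,2]>130)
    print(n,m.sum()); 
    if m.sum(): 
        w=W[m]; i=np.argsort(d[m])[:3]; print(w[i].round(), w.min(0).round(),w.max(0).round())
        for r in(120,150,180,220,260): 
            q=m&(d<r); print(r,q.sum(), W[q].max(0).round() if q.any() else '')
E
```

```text
scene 4259
[[754.  32. 177.]
 [756.  30. 186.]
 [756.  27. 173.]] [692. -86. 130.] [865. 288. 309.]
120 0 
150 1 [754.  32. 177.]
180 399 [786.  53. 188.]
220 1953 [825. 220. 266.]
260 4259 [865. 288. 309.]
top 5487
[[755.  28. 156.]
 [755.  28. 130.]
 [755.  28. 179.]] [692. -85. 130.] [866. 288. 310.]
120 0 
150 0 
180 329 [786.  51. 190.]
220 2112 [826. 220. 269.]
260 5487 [866. 288. 310.]
```

Emit:
arm_command(
  rows=[30,34,4,0,94,40,45,5,0,94,40,45,5,0,94,40,45,5,0,94,40,45,5,0,94],
)

```text
clock: 0.82
eef_pos: [311.9, -320.9, 240.7]
eef_rot: [3.141, -0.0, 0.222]
wrist_force: [0.5, -1.8, 0.3]
finger_gap: 94.0
```

Emit:
arm_command(
  rows=[40,45,5,0,94,40,45,5,0,94,40,45,5,0,94,40,45,5,0,94,20,25,0,0,94],
)

```text
clock: 1.45
eef_pos: [492.3, -115.3, 260.5]
eef_rot: [-3.142, -0.0, 0.224]
wrist_force: [0.0, -0.3, 0.4]
finger_gap: 93.8
```

Emit:
arm_command(
  rows=[20,25,0,10,94,20,25,0,10,94,20,25,0,10,94,0,0,0,10,94,0,0,0,0,94],
)

```text
clock: 2.08
eef_pos: [551.0, -42.3, 260.1]
eef_rot: [-3.141, 0.0, 0.919]
wrist_force: [-0.3, 0.5, 0.3]
finger_gap: 93.8
```

```bash
cat > look.py <<'E'
from h import *
import sys
c=manip.camera("wrist"); im=c["image"]; W=pts(c)
k,l,s,ce=cv2.connectedComponentsWithStats(orange(im))
for i in range(1,k):
    if s[i,4]>300:
        w=W[l==i]; top=np.nanpercentile(w[:,2],90); t=w[abs(w[:,2]-top)<2.5]
        ok=np.isfinite(t[:,0]); (cx,cy),r=cv2.minEnclosingCircle(t[ok][:,:2].astype(np.float32))
        print(s[i],"top",top.round(1),"ctr",round(cx,1),round(cy,1),"r",round(r,1),np.nanmean(t,0).round(1))
st=manip.read_state(); print({k:np.round(st[k],3) for k in("clock","joints","eef_pos","eef_rot","wrist_force","moment")})
cv2.imwrite(f"pics/{sys.argv[1]}.png",im)
E
python3 look.py w1
```

```text
[ 278   58   57   64 2623] top 121.2 ctr 608.4 41.2 r 18.4 [609.   41.6 120.4]
[  33  390   33   78 1057] top 367.9 ctr 528.9 6.3 r 6.4 [529.2   6.5 367. ]
[566 390  30  78 853] top 368.0 ctr 605.7 -52.0 r 6.2 [605.6 -51.6 367.2]
{'clock': np.float64(2.125), 'joints': array([-0.143,  0.276,  1.45 , -0.   ,  1.416,  0.511]), 'eef_pos': array([550.886, -42.586, 260.304]), 'eef_rot': array([-3.141,  0.   ,  0.916]), 'wrist_force': array([-0.498, -0.309, -0.011]), 'moment': array([-0.05 , -0.018, -0.004])}
```

View pics/w1.png

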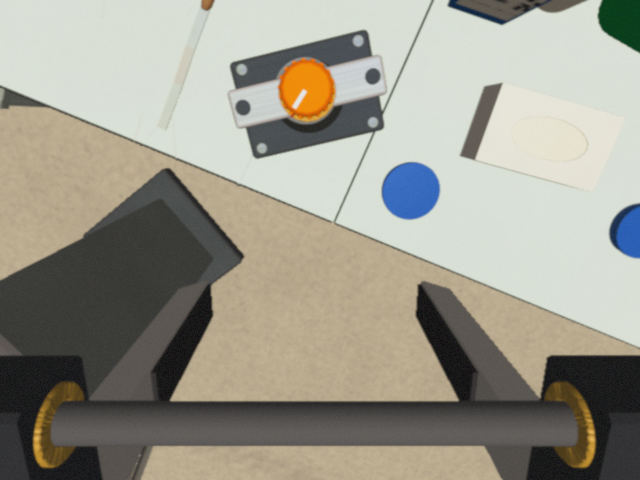

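The wrist view shows the press at (307,90), with something dark beside the knob. I want to be sure which press has the dish before touching anything, so I'll take enlarged, brightened crops.

```bash
python3 - <<'E'
import cv2,numpy as np
w=cv2.imread("pics/w1.png")[20:170,215:400]; s=cv2.imread("pics/scene1.png")
f=lambda a:np.clip(255*(cv2.resize(a,(400,300),interpolation=2)/255.)**.6,0,255).astype('u1')
t=cv2.imread("pics/top1.png")
cv2.imwrite("pics/c2.png",np.vstack([np.hstack([f(w),f(s[225:291,290:378])]),np.hstack([f(t[235:295,276:356]),f(s[315:396,215:323])])]))
E
```

```text
(no output)
```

View pics/c2.png

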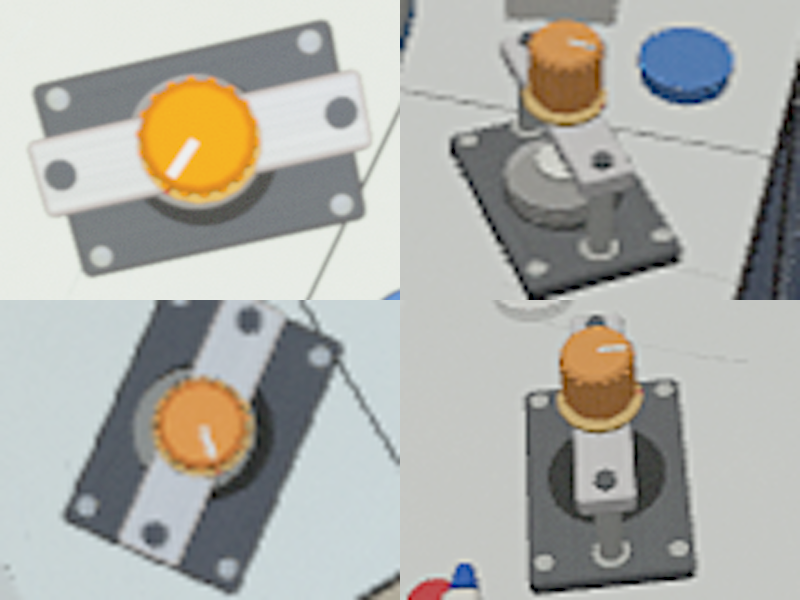

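Confirmed: the far press has the dish and the other is bare. I'll descend over the knob.

Emit:
arm_command(
  rows=[20,28,-10,0,80,20,28,-20,0,70,18,28,-20,0,70,0,0,-20,0,70,0,0,0,0,70],
)

```text
clock: 2.75
eef_pos: [608.3, 41.3, 189.1]
eef_rot: [-3.139, 0.002, 0.917]
wrist_force: [0.9, 0.5, 0.7]
finger_gap: 70.0
```

```bash
python3 look.py w2
```

```text
[196  36  41  91 921] top 11.9 ctr 613.9 172.8 r 35.8 [614.4 173.9  10.9]
[ 281  211   67   78 3970] top 120.9 ctr 608.6 41.8 r 18.3 [609.4  42.2 120.2]
[102 390  25  78 829] top 297.0 ctr 596.3 82.7 r 6.3 [596.4  82.9 296.2]
[503 391  23  77 717] top 296.9 ctr 653.9 38.6 r 6.1 [653.7  39.2 296.1]
{'clock': np.float64(2.8), 'joints': array([ 0.007,  0.455,  1.37 , -0.   ,  1.317,  0.661]), 'eef_pos': array([608.801,  41.071, 190.538]), 'eef_rot': array([-3.141,  0.   ,  0.917]), 'wrist_force': array([0.475, 0.575, 1.135]), 'moment': array([ 0.007, -0.005, -0.02 ])}
```

View pics/w2.png

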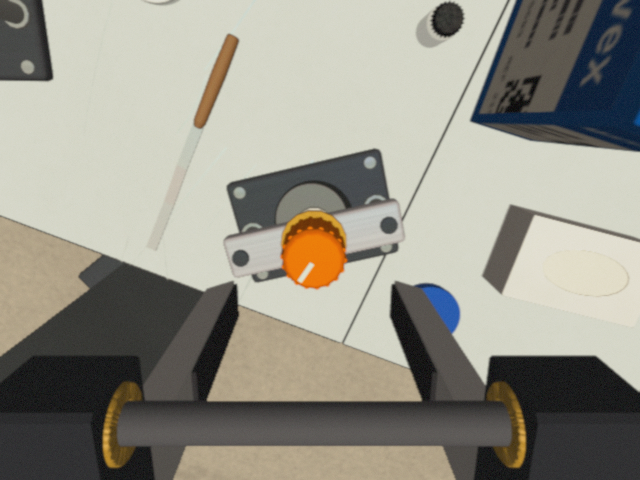

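The knob sits between the fingers, at (314,258) in the image, and its centre of (609, 42) matches the TCP. I descend 88 mm and close gently.

Emit:
arm_command(
  rows=[0,0,-30,0,70,0,0,-30,0,70,0,0,-20,0,70,0,0,-8,0,70,0,0,0,0,70],
  newtons=20,
)

```text
clock: 3.42
eef_pos: [609.3, 41.2, 103.2]
eef_rot: [3.141, -0.0, 0.919]
wrist_force: [-0.5, 0.6, 0.1]
finger_gap: 69.6
```

Emit:
arm_command(
  rows=[0,0,0,0,38,0,0,0,0,36,0,0,0,0,36,0,0,0,0,36,0,0,0,0,36],
  newtons=25,
)

```text
clock: 4.05
eef_pos: [608.4, 42.1, 102.8]
eef_rot: [-3.14, 0.0, 0.92]
wrist_force: [-7.1, 3.0, 5.6]
finger_gap: 39.5
```

```bash
cat > st.py <<'E'
from cell import manip; import numpy as np
st=manip.read_state(); print({k:np.round(st[k],3).tolist() for k in("clock","joints","eef_pos","eef_rot","wrist_force","moment","finger_gap")})
E
python3 st.py
```

```text
{'clock': 4.05, 'joints': [0.009, 0.541, 1.456, 0.001, 1.146, 0.659], 'eef_pos': [608.396, 42.063, 102.839], 'eef_rot': [-3.14, 0.0, 0.92], 'wrist_force': [-7.083, 3.033, 5.64], 'moment': [0.602, 1.274, 0.008], 'finger_gap': 39.477}
```

Emit:
arm_command(
  rows=[-0.8,0.5,0,0,36,0,0,0,0,36],
)

```text
clock: 4.3
eef_pos: [608.3, 42.1, 102.9]
eef_rot: [3.141, -0.0, 0.92]
wrist_force: [-2.4, 1.7, 5.9]
finger_gap: 39.3
```

```bash
python3 st.py
```

```text
{'clock': 4.3, 'joints': [0.009, 0.54, 1.458, 0.0, 1.143, 0.66], 'eef_pos': [608.288, 42.12, 102.857], 'eef_rot': [3.141, -0.0, 0.92], 'wrist_force': [-2.395, 1.659, 5.856], 'moment': [0.222, 0.377, 0.018], 'finger_gap': 39.28}
```

Emit:
arm_command(
  rows=[0,0,0,-4,36,0,0,0,-4,36,0,0,0,0,36],
)

```text
clock: 4.68
eef_pos: [608.4, 42.0, 102.8]
eef_rot: [3.141, -0.001, 0.78]
wrist_force: [-2.7, 1.7, 6.0]
finger_gap: 39.8
```

```bash
python3 st.py
```

```text
{'clock': 4.675, 'joints': [0.009, 0.54, 1.457, 0.0, 1.143, 0.8], 'eef_pos': [608.401, 42.033, 102.845], 'eef_rot': [3.141, -0.001, 0.78], 'wrist_force': [-2.739, 1.73, 5.999], 'moment': [0.144, 0.251, -0.105], 'finger_gap': 39.75}
```

Emit:
arm_command(
  rows=[0,0,0,-3,36,0,0,0,-3,36],
)

```text
clock: 4.92
eef_pos: [608.5, 41.9, 102.9]
eef_rot: [3.141, -0.001, 0.675]
wrist_force: [-0.9, -0.5, 5.6]
finger_gap: 39.6
```

```bash
python3 st.py
```

```text
{'clock': 4.925, 'joints': [0.009, 0.54, 1.457, -0.0, 1.143, 0.905], 'eef_pos': [608.493, 41.916, 102.86], 'eef_rot': [3.141, -0.001, 0.675], 'wrist_force': [-0.907, -0.463, 5.634], 'moment': [-0.028, 0.121, 0.168], 'finger_gap': 39.594}
```

Emit:
arm_command(
  rows=[0,0,0,0,36],
)

```text
clock: 5.05
eef_pos: [608.5, 41.9, 102.9]
eef_rot: [3.141, -0.001, 0.676]
wrist_force: [-1.2, 0.3, 4.7]
finger_gap: 39.5
```

```bash
python3 st.py; python3 look.py w3
```

```text
{'clock': 5.05, 'joints': [0.009, 0.54, 1.457, -0.0, 1.143, 0.904], 'eef_pos': [608.48, 41.919, 102.867], 'eef_rot': [3.141, -0.001, 0.676], 'wrist_force': [-1.188, 0.26, 4.727], 'moment': [-0.048, 0.18, -0.064], 'finger_gap': 39.545}
[ 134   45   26  127 1749] top 11.8 ctr 612.9 174.1 r 36.1 [615.  173.8  10.9]
[ 264  250  100  120 9038] top 120.8 ctr 609.9 42.2 r 19.8 [610.1  42.2 120.2]
[190 389  18  79 694] top 210.8 ctr 616.2 73.4 r 5.9 [616.4  73.9 209.9]
[422 390  16  78 634] top 210.9 ctr 642.1 41.2 r 5.8 [642.4  41.3 210. ]
{'clock': np.float64(5.1), 'joints': array([ 0.009,  0.54 ,  1.457, -0.   ,  1.143,  0.903]), 'eef_pos': array([608.495,  41.904, 102.865]), 'eef_rot': array([ 3.141e+00, -1.000e-03,  6.760e-01]), 'wrist_force': array([-0.021,  0.085,  5.143]), 'moment': array([-0.015,  0.16 , -0.069])}
```

View pics/w3.png

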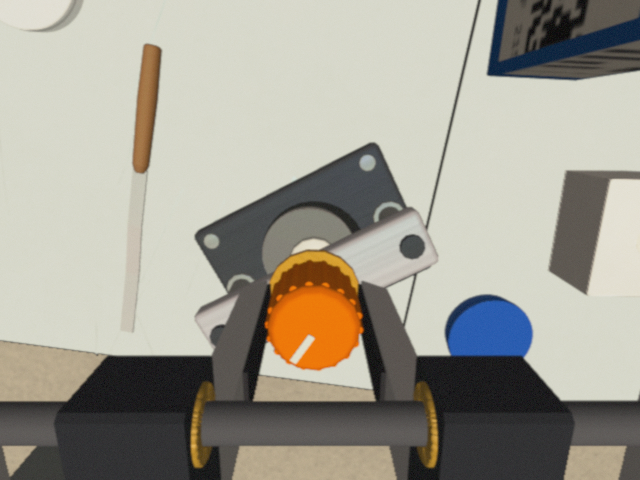

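The knob turns with the fingers (its white mark is at (303,349)). The pad at (313,243) and the dish at (300,235) are both visible, so I'll read the gap from their depths. The moment should be read while moving, since it relaxes when held.

```bash
cat > gap.py <<'E'
from h import *
c=manip.camera("wrist"); W=pts(c); im=c["image"]
d=np.hypot(W[...,0]-608.8,W[...,1]-42); z=W[...,2]
m=(d<45)&(z>8)&(z<75)
h,e=np.histogram(z[m],bins=np.arange(8,76,1)); print({int(a):int(b) for a,b in zip(e,h) if b>15})
for lo,hi in((24,34),(34,70)):
    q=m&(z>lo)&(z<hi)
    if q.any(): print(lo,hi,q.sum(),np.median(W[q],0).round(1),"px",np.argwhere(q).mean(0).round()[::-1])
E
python3 gap.py
```

```text
{10: 21, 11: 30, 12: 192, 13: 1474, 14: 2055, 15: 596, 16: 45, 17: 21, 18: 27, 24: 16, 25: 19, 26: 23, 27: 127, 28: 1011, 29: 1391, 30: 292, 31: 21, 32: 18, 33: 24, 34: 47, 35: 111, 36: 96, 37: 60, 67: 44, 68: 64, 69: 53, 70: 68, 71: 57, 72: 56, 73: 53, 74: 58}
24 34 2942 [618.5  59.3  29.2] px [299. 233.]
34 70 492 [616.9  50.1  36.9] px [308. 249.]
```

Emit:
arm_command(
  rows=[0,0,0,-2.5,36,0,0,0,-2.5,36],
)

```text
clock: 5.4
eef_pos: [608.5, 41.8, 102.9]
eef_rot: [3.141, -0.001, 0.588]
wrist_force: [-1.2, 0.0, 4.9]
finger_gap: 39.4
```

```bash
python3 st.py|grep -o "'moment.*"; python3 gap.py|tail -1
```

```text
'moment': [-0.145, 0.06, 0.271], 'finger_gap': 39.386}
34 70 418 [617.5  49.3  36.5] px [312. 245.]
```

Emit:
arm_command(
  rows=[0,0,0,-2.5,36,0,0,0,-2.5,36],
)

```text
clock: 5.7
eef_pos: [608.6, 41.8, 102.8]
eef_rot: [3.141, -0.001, 0.501]
wrist_force: [-0.8, -0.4, 5.6]
finger_gap: 39.7
```

```bash
python3 st.py|grep -o "'moment.*"; python3 gap.py
```

```text
'moment': [-0.252, -0.006, 0.274], 'finger_gap': 39.741}
{10: 17, 11: 36, 12: 169, 13: 1363, 14: 2001, 15: 545, 16: 36, 25: 27, 26: 24, 27: 122, 28: 904, 29: 1297, 30: 292, 31: 17, 32: 16, 33: 22, 34: 45, 35: 90, 36: 81, 37: 36, 67: 20, 68: 37, 69: 34, 70: 37, 71: 22, 72: 29, 73: 43, 74: 35}
24 34 2730 [619.4  59.9  29.2] px [295. 234.]
34 70 350 [618.4  48.9  36.4] px [314. 242.]
```

The pad height hasn't changed over the last 10° (35.8 mm, with no 1.4 mm drop), so the pad is already on the dish and the knob is slipping. From here I use small steps and watch for the torque drop.

Emit:
arm_command(
  rows=[0,0,0,-1.5,36],
)

```text
clock: 5.88
eef_pos: [608.6, 41.7, 102.9]
eef_rot: [3.141, -0.001, 0.476]
wrist_force: [0.1, -0.7, 5.5]
finger_gap: 39.5
```

```bash
python3 st.py|grep -o "'eef_rot.*"
```

```text
'eef_rot': [3.141, -0.001, 0.476], 'wrist_force': [0.072, -0.727, 5.491], 'moment': [-0.258, -0.109, 0.17], 'finger_gap': 39.459}
```

Emit:
arm_command(
  rows=[0,0,0,-1.5,36],
)

```text
clock: 6.0
eef_pos: [608.6, 41.7, 102.9]
eef_rot: [3.141, -0.001, 0.449]
wrist_force: [-0.7, -1.8, 5.2]
finger_gap: 39.5
```

```bash
python3 st.py|grep -o "'eef_rot.*"
```

```text
'eef_rot': [3.141, -0.001, 0.449], 'wrist_force': [-0.672, -1.79, 5.194], 'moment': [-0.346, -0.104, 0.084], 'finger_gap': 39.545}
```

The moment dropped from 0.27 to 0.08 N m, which fits the first click. I'll take one 5° check at the same speed as before; it stays well short of a second click.

Emit:
arm_command(
  rows=[0,0,0,-2.5,36,0,0,0,-2.5,36],
)

```text
clock: 6.25
eef_pos: [608.6, 41.6, 102.9]
eef_rot: [3.141, -0.001, 0.361]
wrist_force: [0.9, -2.3, 4.9]
finger_gap: 39.2
```

```bash
python3 st.py|grep -o "'eef_rot.*"; python3 gap.py
```

```text
'eef_rot': [3.141, -0.001, 0.361], 'wrist_force': [0.945, -2.318, 4.896], 'moment': [-0.437, -0.102, 0.085], 'finger_gap': 39.168}
{11: 25, 12: 150, 13: 1208, 14: 1963, 15: 556, 16: 44, 25: 24, 26: 23, 27: 85, 28: 860, 29: 1177, 30: 290, 31: 16, 34: 36, 35: 67, 36: 71, 37: 24, 68: 22, 69: 28, 70: 30, 71: 29, 72: 19, 73: 27, 74: 34}
24 34 2513 [620.2  60.3  29.2] px [292. 235.]
34 70 273 [618.7  49.   36.4] px [311. 240.]
```

At the same speed the moment is now 0.085 N m against 0.27 before, and the pad height hasn't changed. The first click has passed, so I let go and lift straight up.

Emit:
arm_command(
  rows=[0,0,0,0,50,0,0,0,0,70,0,0,0,0,70,0,0,0,0,70,0,0,5,0,70],
)

```text
clock: 6.92
eef_pos: [608.0, 42.0, 107.3]
eef_rot: [-3.141, 0.001, 0.362]
wrist_force: [0.7, 0.9, 0.2]
finger_gap: 69.6
```

Emit:
arm_command(
  rows=[0,0,25,0,70,0,0,40,0,70,0,0,40,0,70,0,0,40,0,70,0,0,0,0,70],
)

```text
clock: 7.55
eef_pos: [609.1, 42.0, 256.1]
eef_rot: [3.14, -0.006, 0.362]
wrist_force: [-0.5, -0.4, -0.4]
finger_gap: 69.8
```

```bash
python3 look.py w4; python3 - <<'E'
from h import *
c=manip.camera("scene")["image"]; w=cv2.imread("pics/w4.png")
cv2.imwrite("pics/c4.png",np.hstack([cv2.resize(w,(400,300)),cv2.resize(c[225:291,290:378],(400,300),interpolation=2)]))
E
```

```text
[178 116  20  75 519] top 12.0 ctr 614.3 171.9 r 34.8 [615.5 174.   11. ]
[ 287  197   54   62 2478] top 121.0 ctr 609.1 41.5 r 18.4 [609.8  41.7 120.3]
[102 391  24  77 705] top 364.2 ctr 619.9 84.6 r 6.0 [620.5  84.5 363.3]
[503 391  23  77 699] top 364.3 ctr 646.4 17.3 r 6.5 [646.1  17.1 363.5]
{'clock': np.float64(7.6), 'joints': array([0.009, 0.411, 1.286, 0.   , 1.442, 1.218]), 'eef_pos': array([608.459,  42.02 , 253.763]), 'eef_rot': array([ 3.141e+00, -2.000e-03,  3.610e-01]), 'wrist_force': array([ 0.102, -0.473, -0.593]), 'moment': array([ 0.006, -0.011,  0.012])}
```

View pics/c4.png

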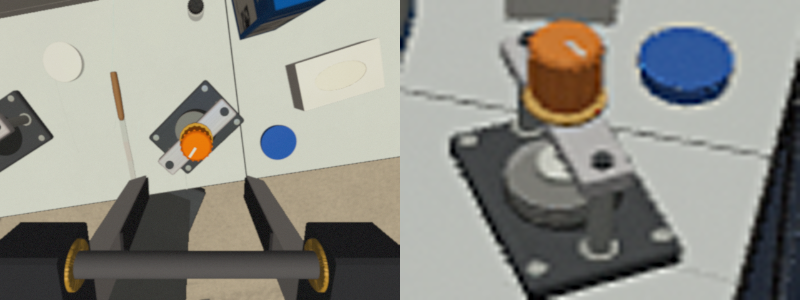

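The dish is in place with the pad on it (right crop, ~(552,163)). The knob mark has turned clockwise and the gripper is clear.

```bash
python3 -c "
from cell import manip; print(manip.sign_off())"
```

```text
the job is handed in; nothing more can be done
None
```

I turned the knob of the press with the dish (the far one, at about x 609, y 42 mm) clockwise by 0.56 rad. I stopped just after the first click, let go and lifted clear. The job was handed in at about 7.6 s on the robot's clock.

- **Click:** I never saw or heard it directly. I took it from the turning moment, which rose to 0.27 N m and then fell to 0.085 N m at the same turning speed.
- **Slip:** I estimate the knob slipped 0.3–0.36 rad on its screw, which is past the first click (0.175) and short of the second (0.52).
- **Pad:** its height stayed the same over the last 0.3 rad of turning, so it was resting on the dish.
- **Dish and other press:** the final picture shows the dish in place and nothing touching the robot. The arm never went near the empty press.
- **Odd reading:** whenever the arm held still, the moment reversed sign, so I relied only on readings taken while turning.

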